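# Park the linear stage and flip its status flag to green

## Robot

A 6-joint arm with a two-finger parallel gripper is mounted at the origin on the work surface. World frame = base frame: x ahead of the robot, y to its left, z up, the work surface at z = 0. Lengths are in mm, angles in rad, forces in N, time in s.
With the tool pointing down it reaches from about 350 to 850 mm from the base axis. Payload 8.1 kg.
Tool frame: the origin (TCP) lies midway between the tips of the shut fingers; the grasp point (between the pads) lies r.grip_point_offset behind it (r.grip_point_offset is the distance from the TCP to the grasp point, in mm); z points along the fingers, y is the direction in which the jaws open and shut (so a half turn about z gives the same grasp; the last joint's range is limited). The gripper opens to 93 mm and grips with 3 to 60 N. Pads are 15 mm wide; open, the fingers measure 128 mm over their backs; the gripper's body (75 mm by 188 mm) begins 65 mm behind the grasp point.
Start: joints at [-1.341, 0.13, 1.488, -0, 1.523, -0.085], TCP at [185.796, -570.513, 218.635] pointing down, gripper open.
Joint ranges: [-2.96, 2.96], [-0.89, 2.26], [0.02, 2.5], [-1.34, 4.48], [0, 2.73], [-2.66, 2.66]. Speed limits (rad/s): [2.39, 2.39, 2.79, 3.14, 3.14, 3.14].

## Interface

Orientations are given as a unit quaternion [w, x, y, z].
In Python, from station import r gives the robot as it stands.
- The arm moves only by the tool step_arm, never from a script. Its argument "motion" is a list of rows, each a list of 3 entries, a list of its own where there are three numbers: the turn, a rotation vector about the world's x, y, z in rad, then the shift along the world's x, y, z in m, then the opening, from -1 (shut) to 1 (fully open). In form: [[[rx, ry, rz], [dx, dy, dz], gripper], ...]. A call has exactly 8 rows; each row is the pose to reach, as a shift and turn from the pose measured when the call began; what a row does not reach only later rows make up. A row lasts 1/8 s, in which the tool goes at most 62.5 mm and 10.7 degrees, less where a joint would pass 70% of its speed; a pose out of reach is approached as far as the arm can. A call with a gripper value outside its range is refused whole. The fingers move at their own pace and stop on an object; "newtons" is the grip in N (left out, the last holds). Time passes only in rows, so rows that repeat a pose let the fingers close, or fill a call up. It gives the time, the measured TCP pose, the force and the opening at its end, in the units of the state.
- r.sense(): the state, without advancing time (a new reading comes with each control period).
- r.grab_frame(name): name is "scene" or "top" or "wrist"; returns the picture (384x512x3 uint8, red, green, blue); there is no depth.
- r.calibration(name): a dict with "fx", "fy", "cx", "cy" (pixels), "R" (3x3) and "t" (3): a world point X has camera coordinates R X + t. Camera axes: x right, y down, z forward; pixel columns grow to the right and rows downward; lengths in mm; the calibration is good to about 2 mm. A picture is of the moment at which its call begins: read the wrist's pose just before it. calibration takes no time and is no camera call; for the wrist camera it gives the pose at the moment of the call.
- r.sign_off(): hands the job in, once; it reports no verdict.
The state is a dict: "time": time; "joints": joint angles; "qd": joint speeds; "joint_efforts": joint torques, N m; "tool_pos": TCP position; "eef_rot": TCP orientation; "wrist_force": force on the tool from outside, world axes, zero at the start; "torque": the same for the moment, N m; "width": finger opening in mm.
Only numpy, scipy, OpenCV 4.12 (cv2) and the standard library are available. Lean on these libraries where they do the work, as an engineer would, in place of code of your own. Each camera call takes 0.05 s, during which the arm holds its last target. There are 200 camera calls.

## Task

The test rig is finished: with your fingertips, push the white carriage along its rods until it is fully home at the end with the motor and blue coupling. Then get your fingertips under the tongue of the red status paddle and flip it right over its axle so that it lies flat on the other side with its green face up. Handle the flag gently, only pushing it, never gripping or lifting it; leave its stand standing where it is and disturb nothing else, and finish with the hand clear.

Things in the scene. Friction and masses are not known exactly. Their poses are not given: they have to be found in the camera images.
- stage: Fixed linear stage on a plywood board 160 mm wide (along its x) and 380 mm long (along its y). Origin on the table, under the middle between the two white end plates. Two steel rods and a lead screw run along its own y axis at height 50 mm; the white end plates (tops 75 mm above the table) stand at y = -153 and +148 mm; the blue coupling and the dark motor (top 67 mm above the table) are at the +y end, which is home. Its yaw varies.
- carriage (a joint): Position of the white carriage along the rods in m: 0 is farthest from home, 0.150 is fully home against its stop by the blue coupling; it grows along the stage's own +y. Starts between 0 and 0.07. It slides against about 2 N of friction and stays where it is left.
- push_face (a point): Centre of the flat outer face of the carriage's upright wall away from home, the wall to push on: 120 mm wide (stage x), 50 mm high, from 70 to 120 mm above the table. The point's axes are the stage's: push along +y. The carriage is a white tray 120 mm by 90 mm (y) with a small red push button in it; all parts of the stage beside it are below 76 mm.
- flag_stand: Loose plywood stand of the status flag, about 0.7 kg, base 150 mm (x) by 115 mm (y) by 12 mm, with two upright posts 8 mm thick and 22 mm deep, at y = -46 and +46 mm, up to 104 mm above the table, carrying the paddle's axle. Origin at the centre of its underside. At the start the paddle lies on the stand's -x side (roughly towards the robot). Its yaw varies.
- axle (a point): Middle of the paddle's axle, 90 mm above the table over the stand's centre; the axle runs along the stand's y axis. The point's axes are the stand's.
- paddle (a joint): Angle of the paddle about its axle in rad: 0 = lying level on the stand's -x side, red face up; pi/2 = standing upright; pi = lying level on the +x side, green face up. It turns freely and falls slowly to the side it leans to (about 1.5 rad/s): once it leans beyond upright it settles at pi by itself.
- tongue_end (a point): Middle of the free end of the paddle's white tongue, 87 mm from the axle. The paddle is 5 mm thick, about 50 g: a coloured plate 76 mm wide reaching 63 mm from the axle, then a tongue 36 mm wide and 24 mm long. Under the tongue there is free air: 75 mm down to the stand's base and 87 mm down to the table. It can be lifted with less than 1 N.
- screwdriver: Loose screwdriver lying on the bench between the robot and the rig, about 200 mm long, under 35 mm high; origin on its underside near mid-length. Leave alone.
- tape_roll: Loose yellow roll, 64 mm diameter, 18 mm high, between the robot and the rig; origin at the centre of its underside. Leave alone.
- sensor_board: Loose small green circuit board 50 by 35 mm, 13 mm high, between the robot and the rig; origin at the centre of its underside. Leave alone.
- screw_jar: Loose clear jar with black cap, 56 mm diameter, 75 mm high, off to one side on the robot's side of the bench; origin at the centre of its underside. Leave alone.
- meter: Loose orange hand meter, 75 by 130 mm, 30 mm high, lying beyond the rig; origin at the centre of its underside. Leave alone.
- bracket: Loose aluminium angle bracket 50 by 40 mm, 42 mm high, off to one side on the robot's side of the bench; origin at the centre of its underside. Leave alone.
Not all that is in view belongs to the job. Leave any pink look-alike of the flag_stand alone.

How it is judged:
By the outcome, as a careful person would: the job done as asked, in the order asked, and still so for the second after the job is handed in, with the robot touching nothing.
It also fails if it takes over 58 s, if anything falls off the work surface, if the arm or the gripper's body presses on something with over 40 N, if the wrist force passes 120 N, or if a joint passes its speed limit or range.

## Working session

There is one attempt and no reset: what is moved stays moved. The work goes in short steps, Python scripts to look and compute and a tool call to move; the robot and the scene stay as the last step left them, time stands still between calls to the robot, and variables do not carry over. Pictures are saved under pics/ and viewed, about 8 in all and at most 12, crops included, and the job is handed in when it is done.

Besides the shell and the picture viewer there is one more tool, called after "Call:" as name(argument=value, ...), one argument or row to a line, values as JSON. step_arm: Moves the arm, as the interface text tells. Its arguments: {"type":"object","properties":{"motion":{"type":"array","items":{"type":"array"}},"newtons":{"type":"number"}},"required":["motion"]}

```bash
mkdir -p pics; python3 - <<'E'
from station import r
import cv2,numpy as np
for n in("scene","top"):
    cv2.imwrite(f"pics/{n}0.png",r.grab_frame(n)[:,:,::-1]);
    c=r.calibration(n);print(n,{k:np.round(v,3).tolist() for k,v in c.items()}, np.round(-np.array(c["R"]).T@c["t"]))
s=r.sense();print(s, r.grip_point_offset)
E
```

```text
scene {'fx': 347.378, 'fy': 347.378, 'cx': 257.502, 'cy': 188.356, 'R': [[-0.809, 0.588, -0.012], [0.497, 0.673, -0.548], [-0.314, -0.449, -0.837]], 't': [403.113, -198.03, 1235.485]} [813. 450. 930.]
top {'fx': 473.079, 'fy': 473.079, 'cx': 264.929, 'cy': 192.764, 'R': [[-0.032, -0.999, -0.001], [-0.976, 0.032, -0.217], [0.217, -0.006, -0.976]], 't': [-7.721, 523.402, 1431.1]} [ 200.  -16. 1511.]
{'time': 0.1, 'joints': array([-1.34138883e+00,  1.31071675e-01,  1.48916694e+00,  1.97796413e-05,
        1.52298314e+00, -8.54142700e-02]), 'qd': array([ 0.00206704,  0.00017704, -0.00381274, -0.00138355, -0.00139845,
        0.00155407]), 'joint_efforts': array([ 1.65649762e-03, -5.61339355e+01, -4.93095624e+01,  7.70156435e-02,
        2.91643589e-02, -7.64596143e-05]), 'tool_pos': array([ 185.69329687, -570.01135789,  217.70256962]), 'eef_rot': array([-8.13150832e-04,  9.87636215e-01,  1.56761103e-01, -4.87416850e-05]), 'wrist_force': array([ 0.32208038, -0.16296965, -0.1872057 ]), 'torque': array([0.01710972, 0.008257  , 0.04783825]), 'width': 93.04898646644038} 18.8
```

View pics/scene0.png

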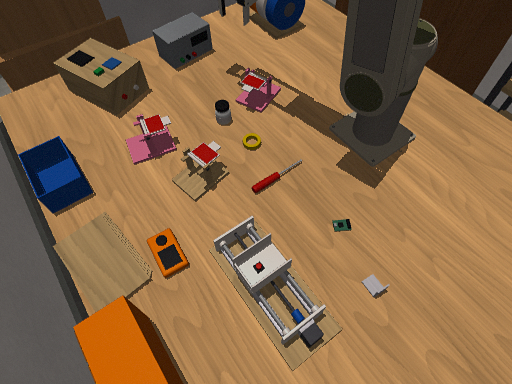

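View pics/top0.png

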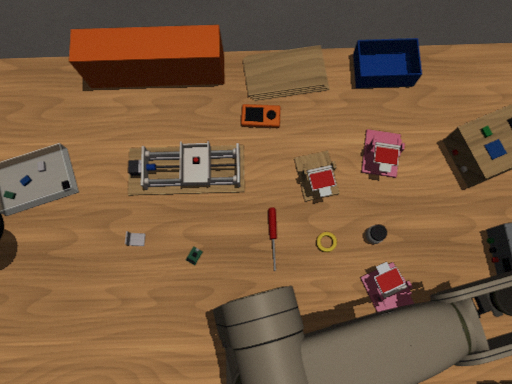

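The plywood stand at top (318,178) / scene (203,160) is the real flag. The others, at top (382,152) and (388,285), stand on pink bases and are look-alikes. The stage is at top (185,170), with its motor and coupling at the left (world +y). I'll confirm this in an enlarged crop.

```bash
cat > h.py <<'E'
from station import r
import cv2,numpy as np
def ray(n,uv,z,c=None):
    c=c or r.calibration(n);R=np.array(c["R"]);t=np.array(c["t"]);o=-R.T@t
    d=R.T@np.array([(uv[0]-c["cx"])/c["fx"],(uv[1]-c["cy"])/c["fy"],1]);return o+d*(z-o[2])/d[2]
def proj(n,X,c=None):
    c=c or r.calibration(n);p=np.array(c["R"])@X+c["t"];return np.array([c["fx"]*p[0]/p[2]+c["cx"],c["fy"]*p[1]/p[2]+c["cy"]])
E
python3 - <<'E'
from h import *
t=cv2.imread("pics/top0.png");s=cv2.imread("pics/scene0.png")
a=cv2.resize(t[130:205,120:250],None,fx=6,fy=4*1.5,interpolation=3)[:, :780]
b=cv2.resize(t[145:210,285:350],(390,390),interpolation=3);b2=cv2.resize(s[130:195,170:235],(390,390),interpolation=3)
cv2.imwrite("pics/crop1.png",cv2.resize(np.vstack([a,np.hstack([b,b2])]),None,fx=.71,fy=.71,interpolation=3))
def blobs(n,im,box,lo,hi,z,name):
    x0,y0,x1,y1=box;h=cv2.cvtColor(im,cv2.COLOR_BGR2HSV)[y0:y1,x0:x1]
    m=cv2.inRange(h,lo,hi)
    if name=="red":m|=cv2.inRange(h,(170,)+lo[1:],(180,)+hi[1:])
    for c in cv2.findContours(m,0,2)[0]:
        if cv2.contourArea(c)<8:continue
        q=cv2.minAreaRect(c);p=cv2.boxPoints(q)+[x0,y0]
        print(n,name,cv2.contourArea(c),np.round(p,1).tolist(),"->",np.round([ray(n,k,z)[:2] for k in p]).tolist())
blobs("top",t,(290,145,345,205),(0,150,100),(8,255,255),92.5,"red")
blobs("scene",s,(170,130,235,200),(0,150,100),(8,255,255),92.5,"red")
blobs("top",t,(290,145,345,205),(0,0,150),(180,50,255),92.5,"white")
blobs("top",t,(125,130,250,200),(0,0,140),(180,50,255),75,"white")
E
```

```text
top red 290.0 [[309.6, 174.3], [330.6, 169.5], [334.0, 184.1], [313.0, 188.9]] -> [[569.0, -165.0], [583.0, -231.0], [536.0, -238.0], [522.0, -173.0]]
scene red 246.5 [[191.6, 151.5], [200.6, 140.3], [217.3, 153.6], [208.3, 164.9]] -> [[582.0, -231.0], [536.0, -254.0], [523.0, -176.0], [568.0, -155.0]]
top white 70.0 [[319.0, 188.0], [329.7, 185.6], [331.4, 193.5], [320.7, 195.8]] -> [[525.0, -191.0], [531.0, -225.0], [506.0, -228.0], [500.0, -195.0]]
top white 51.0 [[308.0, 169.7], [330.0, 164.7], [331.0, 169.0], [309.0, 174.0]] -> [[584.0, -160.0], [598.0, -230.0], [584.0, -232.0], [570.0, -163.0]]
top white 772.0 [[184.0, 147.0], [208.0, 147.0], [208.0, 181.0], [184.0, 181.0]] -> [[676.0, 228.0], [674.0, 152.0], [562.0, 152.0], [565.0, 227.0]]
top white 46.0 [[138.4, 183.9], [139.6, 145.9], [143.2, 146.0], [142.0, 184.0]] -> [[560.0, 370.0], [684.0, 369.0], [684.0, 357.0], [559.0, 358.0]]
top white 31.5 [[237.0, 181.0], [237.0, 143.0], [238.0, 143.0], [238.0, 181.0]] -> [[559.0, 62.0], [684.0, 59.0], [684.0, 56.0], [559.0, 58.0]]
```

View pics/crop1.png

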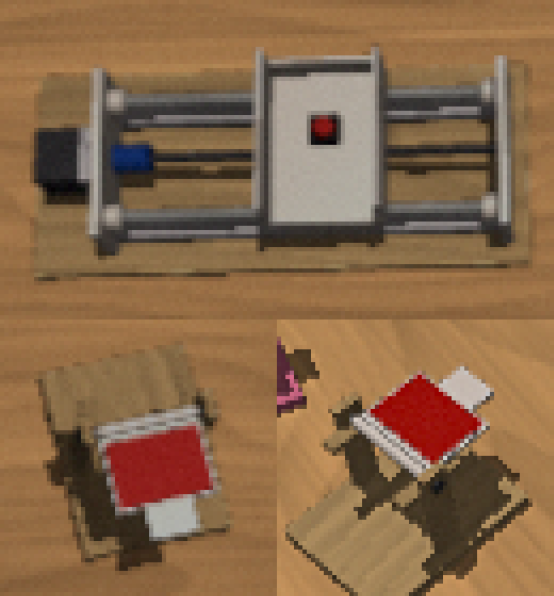

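Top-camera measurements, in world mm:
- **Stage:** centre about (622, 209), yaw about -0.015. The end plates come out about 301 mm apart, as given.
- **Push face:** y about 147.
- **Flag:** axle about (588, -194), tongue end about (503, -211), yaw about 0.2.

The crop confirms the stand is plain plywood and the paddle lies red face up. Moving to the push start now.

Call:
step_arm(
  motion=[
    [[0, 0, 0.16], [0.03, 0.05, 0.0], -1],
    [[0, 0, 0.32], [0.08, 0.1, 0.0], -1],
    [[0, 0, 0.48], [0.12, 0.15, 0.0], -1],
    [[0, 0, 0.64], [0.16, 0.2, 0.0], -1],
    [[0, 0, 0.8], [0.19, 0.255, 0.0], -1],
    [[0, 0, 0.96], [0.22, 0.31, 0.0], -1],
    [[0, 0, 1.12], [0.25, 0.365, 0.0], -1],
    [[0, 0, 1.24], [0.28, 0.42, 0.0], -1],
  ],
  newtons=20,
)

```text
time: 1.1
tool_pos: [460.5, -158.3, 217.5]
eef_rot: [-0.001, 0.711, 0.703, -0.001]
wrist_force: [1.1, -0.3, 0.1]
width: 17.6
```

Call:
step_arm(
  motion=[
    [[0, 0, 0], [0.03, 0.05, 0.0], -1],
    [[0, 0, 0], [0.06, 0.1, 0.0], -1],
    [[0, 0, 0], [0.09, 0.15, 0.0], -1],
    [[0, 0, 0], [0.125, 0.2, 0.0], -1],
    [[0, 0, 0], [0.15, 0.24, 0.0], -1],
    [[0, 0, 0], [0.16, 0.263, -0.04], -1],
    [[0, 0, 0], [0.16, 0.263, -0.085], -1],
    [[0, 0, 0], [0.16, 0.263, -0.125], -1],
  ],
)

```text
time: 2.1
tool_pos: [619.7, 105.3, 90.1]
eef_rot: [-0.001, 0.711, 0.703, -0.001]
wrist_force: [0.1, 1.3, -0.5]
width: 0.5
```

```bash
python3 - <<'E'
from h import *
s=r.sense();print(s["tool_pos"],s["wrist_force"],s["width"])
t=r.grab_frame("top")[:,:,::-1];cv2.imwrite("pics/top1.png",t)
w=r.grab_frame("wrist")[:,:,::-1];cv2.imwrite("pics/w1.png",w)
cv2.imwrite("pics/v1.png",np.hstack([cv2.resize(t[125:210,120:250],(520,340),interpolation=3),cv2.resize(w,(280,210)).__class__(0) if 0 else cv2.copyMakeBorder(cv2.resize(w,(280,210)),0,130,0,0,0)]))
for u in(206,208,209,210):print(u,ray("top",(u,150),120),ray("top",(u,180),120))
E
```

```text
[619.73646145 105.27383634  90.0586164 ] [ 0.05001653  1.26899306 -0.50397591] 0.5000360165251863
206 [649.41769911 152.46218437 120.        ] [554.36308736 152.94520533 120.        ]
208 [649.21775469 146.31767551 120.        ] [554.16652992 146.88782917 120.        ]
209 [649.11778336 143.24544821 120.        ] [554.06825206 143.85916745 120.        ]
210 [649.01781263 140.17323899 120.        ] [553.96997477 140.8305233  120.        ]
```

View pics/v1.png

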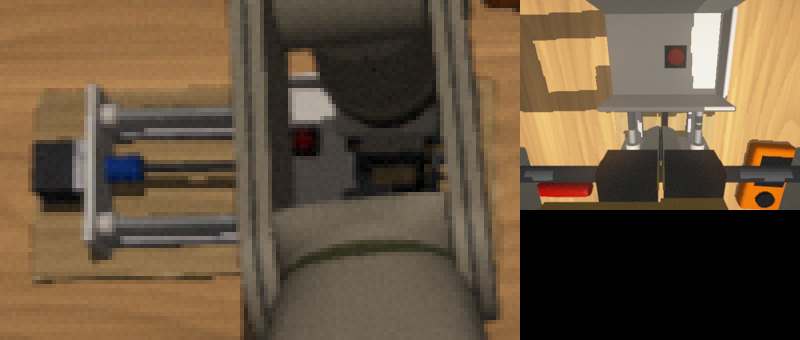

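The wrist view shows the shut fingers centred in front of the wall, with about 30 mm of air between them. Starting the push.

Call:
step_arm(
  motion=[
    [[0, 0, 0], [0, 0.015, 0], -1],
    [[0, 0, 0], [0, 0.025, 0], -1],
    [[0, 0, 0], [0, 0.033, 0], -1],
    [[0, 0, 0], [0, 0.045, 0], -1],
    [[0, 0, 0], [0, 0.06, 0], -1],
    [[0, 0, 0], [0.001, 0.075, 0], -1],
    [[0, 0, 0], [0.001, 0.09, 0], -1],
    [[0, 0, 0], [0.001, 0.1, 0], -1],
  ],
)

```text
time: 3.2
tool_pos: [616.9, 205.7, 85.8]
eef_rot: [-0.004, 0.711, 0.703, -0.005]
wrist_force: [1.1, -2.2, 0.5]
width: 0.4
```

```bash
python3 - <<'E'
from h import *
s=r.sense();print(s["tool_pos"],s["wrist_force"],s["width"])
t=r.grab_frame("top")[:,:,::-1];cv2.imwrite("pics/v2.png",cv2.resize(t[125:210,120:250],(650,425),interpolation=3))
E
```

```text
[616.86859878 205.74109712  85.78969278] [ 1.14237419 -2.20899692  0.52981325] 0.4188733569772047
```

View pics/v2.png

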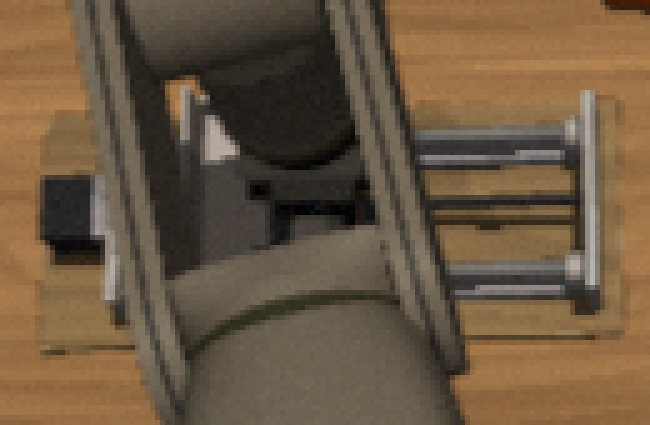

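The carriage is moving with about 2 N of drag. The coupling geometry puts home at a face y of about 225–235, so 12–20 mm should remain. Now in small, slow steps.

Call:
step_arm(
  motion=[
    [[0, 0, 0], [0.001, 0.002, 0.002], -1],
    [[0, 0, 0], [0.002, 0.004, 0.003], -1],
    [[0, 0, 0], [0.003, 0.006, 0.004], -1],
    [[0, 0, 0], [0.003, 0.008, 0.004], -1],
    [[0, 0, 0], [0.003, 0.01, 0.004], -1],
    [[0, 0, 0], [0.003, 0.012, 0.004], -1],
    [[0, 0, 0], [0.003, 0.014, 0.004], -1],
    [[0, 0, 0], [0.003, 0.015, 0.004], -1],
  ],
)

```text
time: 4.25
tool_pos: [619.7, 215.8, 89.8]
eef_rot: [-0.002, 0.711, 0.703, -0.008]
wrist_force: [-5.0, -28.4, 6.9]
width: 0.7
```

Call:
step_arm(
  motion=[
    [[0, 0, 0], [0, 0.001, 0], -1],
    [[0, 0, 0], [0, 0.002, 0], -1],
    [[0, 0, 0], [0, 0.004, 0], -1],
    [[0, 0, 0], [0, 0.005, 0], -1],
    [[0, 0, 0], [0, 0.006, 0], -1],
    [[0, 0, 0], [0, 0.007, 0], -1],
    [[0, 0, 0], [0, 0.008, 0], -1],
    [[0, 0, 0], [0, 0.008, 0], -1],
  ],
)

```text
time: 5.25
tool_pos: [620.0, 215.6, 90.1]
eef_rot: [0.002, 0.713, 0.701, -0.013]
wrist_force: [-5.9, -36.1, 9.3]
width: 0.5
```

Stalled at TCP y 215.7 with about 30 N, which matches the home stop. Backing off and up, then verifying.

Call:
step_arm(
  motion=[
    [[0, 0, 0], [0, -0.01, 0], -1],
    [[0, 0, 0], [0, -0.03, 0.01], -1],
    [[0, 0, 0], [0, -0.06, 0.06], -1],
    [[0, 0, 0], [-0.03, -0.11, 0.11], -1],
    [[0, 0, 0.1], [-0.07, -0.165, 0.12], -1],
    [[0, 0, 0.2], [-0.11, -0.22, 0.12], -1],
    [[0, 0, 0.2], [-0.15, -0.27, 0.12], -1],
    [[0, 0, 0.2], [-0.17, -0.32, 0.12], -1],
  ],
)

```text
time: 6.25
tool_pos: [456.3, -91.1, 211.3]
eef_rot: [0.004, 0.638, 0.77, -0.012]
wrist_force: [0.6, -0.6, -0.4]
width: 0.1
```

```bash
python3 - <<'E'
from h import *
s=r.sense();print(s["tool_pos"],s["eef_rot"],s["wrist_force"])
t=r.grab_frame("top")[:,:,::-1];q=r.grab_frame("scene")[:,:,::-1]
cv2.imwrite("pics/v3.png",np.hstack([cv2.resize(t[125:210,120:250],(390,255),interpolation=3),cv2.resize(q[210:370,200:350],(272,255),interpolation=3)]))
cv2.imwrite("pics/top3.png",t)
E
```

```text
[456.28833809 -91.09631501 211.3276042 ] [ 0.00403779  0.63837146  0.76962938 -0.01167018] [ 0.59317657 -0.59871906 -0.35949424]
```

View pics/v3.png

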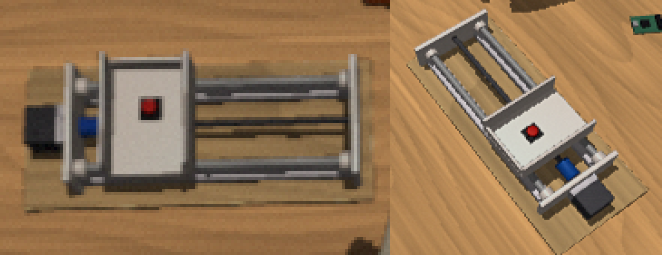

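The carriage now sits against the blue coupling: its wall is at about (192,120) in the crop and the coupling at (88,127). The stall force agrees, so it is home. Next I turn the hand toward the flag.

Call:
step_arm(
  motion=[
    [[0, 0, -0.18], [-0.005, -0.02, 0], -1],
    [[0, 0, -0.36], [-0.01, -0.04, 0], -1],
    [[0, 0, -0.54], [-0.015, -0.06, 0], -1],
    [[0, 0, -0.72], [-0.02, -0.08, 0], -1],
    [[0, 0, -0.9], [-0.025, -0.1, 0], -1],
    [[0, 0, -1.08], [-0.03, -0.115, 0], -1],
    [[0, 0, -1.26], [-0.03, -0.13, 0], -1],
    [[0, 0, -1.44], [-0.03, -0.13, 0], -1],
  ],
)

```text
time: 7.35
tool_pos: [426.1, -225.0, 212.2]
eef_rot: [-0.005, 0.988, 0.151, -0.011]
wrist_force: [-0.9, 0.9, 0.2]
width: 0.7
```

```bash
cat >> h.py <<'E'
from scipy.spatial.transform import Rotation as Ro
def flagturn(tilt,yaw=0.2):
    """rotation vector from present pose to: jaw along stand y, tool z tilted from down toward stand +x"""
    f=np.array([np.cos(yaw),np.sin(yaw),0]);z=np.sin(tilt)*f-np.cos(tilt)*np.array([0,0,1]);y=np.array([np.sin(yaw),-np.cos(yaw),0])
    T=Ro.from_matrix(np.c_[np.cross(y,z),y,z]);q=r.sense()["eef_rot"]
    return (T*Ro.from_quat(q,scalar_first=True).inv()).as_rotvec()
E
python3 - <<'E'
from h import *
s=r.sense();print(s["tool_pos"],s["joints"])
for a in(.45,.8,.9):print(a,flagturn(a).round(3))
w=r.grab_frame("wrist")[:,:,::-1]; t=r.grab_frame("top")[:,:,::-1]
cv2.imwrite("pics/v4.png",np.hstack([w[:,:,:],cv2.resize(t[140:210,280:350],(288,384),interpolation=3)]))
E
```

```text
[ 426.08825493 -225.03714826  212.17366138] [-0.58614091 -0.16535837  1.79246907 -0.00790851  1.5379428   0.68087338]
0.45 [ 0.105 -0.459 -0.105]
0.8 [ 0.193 -0.798 -0.104]
0.9 [ 0.218 -0.895 -0.103]
```

View pics/v4.png

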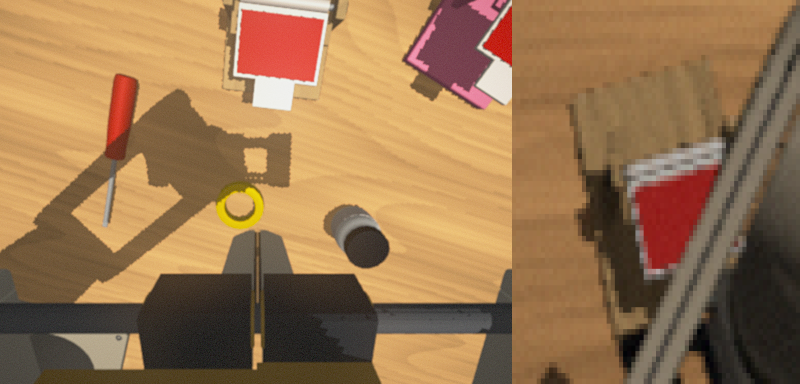

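Wrist view: tongue end at about (253,106)–(292,110), plate corners near (234,79) and (320,87). The jar is at (362,240) and the pink look-alike is at upper right. I'll refine the flag's pose from this view.

```bash
python3 - <<'E'
from h import *
c=r.calibration("wrist");w=cv2.imread("pics/v4.png")[:,:512]
h=cv2.cvtColor(w,cv2.COLOR_BGR2HSV)[0:120,215:345];m=cv2.inRange(h,(0,150,100),(8,255,255))|cv2.inRange(h,(172,150,100),(180,255,255))
p=cv2.boxPoints(cv2.minAreaRect(max(cv2.findContours(m,0,2)[0],key=cv2.contourArea)))+[215,0]
print(np.round(p,1).tolist(),np.round([ray("wrist",k,92.5,c)[:2] for k in p],1).tolist())
for k in((253,106),(292,110),(256,78),(297,81),(234,79),(320,87)):print(k,ray("wrist",k,92.5,c)[:2].round(1))
E
```

```text
[[234.3, 71.4], [242.1, 9.3], [322.6, 19.3], [314.8, 81.5]] [[521.6, -171.3], [570.0, -164.1], [583.3, -231.2], [535.4, -242.8]]
(253, 106) [ 498.3 -196.1]
(292, 110) [ 505.9 -231.7]
(256, 78) [ 522.2 -191.4]
(297, 81) [ 530.9 -227.4]
(234, 79) [ 515.4 -172.8]
(320, 87) [ 532.4 -249. ]
```

Wrist and top views agree within a few mm: tongue end about (502, -213), axle about (588, -195), yaw 0.2. Now tilting the hand to bring the fingers in front of and below the tongue.

Call:
step_arm(
  motion=[
    [[0.035, -0.15, -0.02], [0.0, 0, 0], -1],
    [[0.07, -0.3, -0.04], [0.0, 0, 0], -1],
    [[0.105, -0.45, -0.06], [0.005, 0, 0], -1],
    [[0.145, -0.6, -0.08], [0.01, 0, -0.01], -1],
    [[0.17, -0.7, -0.09], [0.015, 0, -0.03], -1],
    [[0.193, -0.798, -0.104], [0.02, 0.001, -0.05], -1],
    [[0.193, -0.798, -0.104], [0.025, 0.002, -0.08], -1],
    [[0.193, -0.798, -0.104], [0.028, 0.002, -0.11], -1],
  ],
)

```text
time: 8.45
tool_pos: [454.4, -222.8, 101.9]
eef_rot: [-0.037, 0.916, 0.096, 0.388]
wrist_force: [1.0, -1.0, -0.2]
width: 0.4
```

```bash
python3 - <<'E'
from h import *
s=r.sense();print(s["tool_pos"],s["joints"],s["wrist_force"])
R=Ro.from_quat(s["eef_rot"],scalar_first=True).as_matrix();print(R.round(2),flagturn(.8).round(3))
c=r.calibration("wrist");o=-np.array(c["R"]).T@c["t"];print(o, R.T@(o-s["tool_pos"]))
E
```

```text
[ 454.39008338 -222.75573445  101.8885897 ] [-1.12450066 -0.39587538  2.41168772  0.89904812  1.09428694 -0.18537111] [ 0.97855477 -0.95989588 -0.16121285]
[[ 0.68  0.2   0.7 ]
 [ 0.15 -0.98  0.14]
 [ 0.72  0.01 -0.7 ]] [ 0.007  0.002 -0.006]
[ 395.49988225 -233.93161298  278.8409845 ] [  85.2030191     0.23159359 -166.26935369]
```

Call:
step_arm(
  motion=[
    [[0, 0, 0], [0.01, 0.002, -0.004], -1],
    [[0, 0, 0], [0.016, 0.003, -0.012], -1],
    [[0, 0, 0], [0.02, 0.004, -0.024], -1],
    [[0, 0, 0], [0.022, 0.004, -0.034], -1],
    [[0, 0, 0], [0.022, 0.004, -0.036], -1],
    [[0, 0, 0], [0.03, 0.006, -0.036], -1],
    [[0, 0, 0], [0.038, 0.008, -0.036], -1],
    [[0, 0, 0], [0.043, 0.009, -0.036], -1],
  ],
)

```text
time: 9.45
tool_pos: [498.2, -213.8, 66.4]
eef_rot: [-0.036, 0.916, 0.096, 0.388]
wrist_force: [-0.0, -0.4, 0.2]
width: 0.7
```

```bash
python3 - <<'E'
from h import *
s=r.sense();print(s["tool_pos"],s["joints"],s["wrist_force"])
p=s["tool_pos"];print("xi",.98*(p[0]-588)+.2*(p[1]+195.5),"eta",-.2*(p[0]-588)+.98*(p[1]+195.5),flagturn(.8).round(3))
w=r.grab_frame("wrist")[:,:,::-1]; t=r.grab_frame("scene")[:,:,::-1]
cv2.imwrite("pics/v5.png",np.hstack([cv2.resize(w,(400,300)),cv2.resize(t[120:200,160:266],(398,300),interpolation=3)]))
E
```

```text
[ 498.15902245 -213.79787982   66.40979515] [-0.99958941 -0.22962104  2.3653181   0.98023338  0.93512706 -0.22419825] [-0.04489441 -0.44951774  0.24085295]
xi -91.70373396294606 eta 0.03627328590476964 [ 0.008  0.002 -0.006]
```

View pics/v5.png

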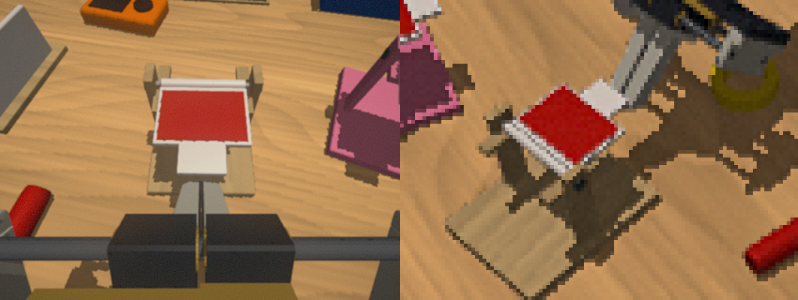

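Wrist view: the fingers are centred on the tongue (about (202,180) in the half-size view), with the tips going under its end and no contact yet. Lifting along the arc.

Call:
step_arm(
  motion=[
    [[0, 0, 0], [0.006, 0.001, 0.004], -1],
    [[0, 0, 0], [0.01, 0.002, 0.012], -1],
    [[0, 0, 0], [0.011, 0.002, 0.024], -1],
    [[0, 0, 0], [0.012, 0.002, 0.035], -1],
    [[0, 0, 0], [0.015, 0.003, 0.046], -1],
    [[0, 0, 0], [0.018, 0.004, 0.055], -1],
    [[0, 0, 0], [0.023, 0.005, 0.065], -1],
    [[0, 0, 0], [0.028, 0.006, 0.074], -1],
  ],
)

```text
time: 10.55
tool_pos: [526.4, -207.5, 140.9]
eef_rot: [-0.036, 0.916, 0.097, 0.388]
wrist_force: [-0.8, 0.1, 0.0]
width: 0.7
```

```bash
python3 - <<'E'
from h import *
s=r.sense();print(s["tool_pos"],s["wrist_force"])
p=s["tool_pos"];print("xi",.98*(p[0]-588)+.2*(p[1]+195.5),"eta",-.2*(p[0]-588)+.98*(p[1]+195.5))
w=r.grab_frame("wrist")[:,:,::-1]; t=r.grab_frame("scene")[:,:,::-1]
cv2.imwrite("pics/v6.png",np.hstack([cv2.resize(w,(400,300)),cv2.resize(t[120:200,160:266],(398,300),interpolation=3)]))
E
```

```text
[ 526.36546365 -207.53388516  140.93687058] [-0.84570056  0.08176653  0.03357291]
xi -62.808622651814005 eta 0.5336998158701611
```

View pics/v6.png

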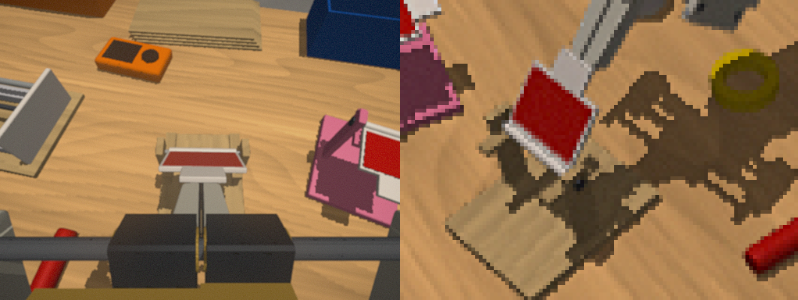

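The paddle is on the fingers at about 45° and the stand hasn't moved. Carrying on over the top.

Call:
step_arm(
  motion=[
    [[0, 0, 0], [0.006, 0.001, 0.007], -1],
    [[0, 0, 0], [0.014, 0.003, 0.013], -1],
    [[0, 0, 0], [0.023, 0.005, 0.019], -1],
    [[0, 0, 0], [0.032, 0.006, 0.024], -1],
    [[0, 0, 0], [0.042, 0.009, 0.027], -1],
    [[0, 0, 0], [0.052, 0.01, 0.029], -1],
    [[0, 0, 0], [0.063, 0.013, 0.03], -1],
    [[0, 0, 0], [0.074, 0.015, 0.03], -1],
  ],
)

```text
time: 11.65
tool_pos: [601.7, -192.7, 171.7]
eef_rot: [-0.036, 0.916, 0.097, 0.388]
wrist_force: [-0.5, 0.1, -0.1]
width: 0.1
```

Call:
step_arm(
  motion=[
    [[0, 0, 0], [0.005, 0.001, 0], -1],
    [[0, 0, 0], [0.008, 0.001, 0.0], -1],
    [[0, 0, 0], [0.008, 0.001, 0.0], -1],
    [[0, 0, 0], [0, 0, 0.005], -1],
    [[0, 0, 0], [-0.03, -0.006, 0.03], -1],
    [[0, 0, 0], [-0.06, -0.012, 0.06], -1],
    [[0, 0, 0], [-0.1, -0.02, 0.08], -1],
    [[0, 0, 0], [-0.14, -0.028, 0.09], -1],
  ],
)

```text
time: 12.65
tool_pos: [460.3, -221.0, 263.6]
eef_rot: [-0.035, 0.915, 0.098, 0.389]
wrist_force: [0.5, 0.1, 0.3]
width: 0.7
```

Call:
step_arm(
  motion=[
    [[0, 0, 0], [-0.01, -0.02, 0.01], -1],
    [[0, 0, 0], [-0.01, -0.05, 0.02], -1],
    [[0, 0, 0], [-0.01, -0.08, 0.02], -1],
    [[0, 0, 0], [-0.01, -0.08, 0.02], -1],
    [[0, 0, 0], [-0.01, -0.08, 0.02], -1],
    [[0, 0, 0], [-0.01, -0.08, 0.02], -1],
    [[0, 0, 0], [-0.01, -0.08, 0.02], -1],
    [[0, 0, 0], [-0.01, -0.08, 0.02], -1],
  ],
)

```text
time: 13.65
tool_pos: [450.4, -300.6, 283.7]
eef_rot: [-0.035, 0.915, 0.098, 0.389]
wrist_force: [-0.7, 1.1, 0.4]
width: 0.4
```

```bash
python3 - <<'E'
from h import *
s=r.sense();print(s["time"],s["tool_pos"],s["wrist_force"])
a=r.grab_frame("top")[:,:,::-1]; t=r.grab_frame("scene")[:,:,::-1]
cv2.imwrite("pics/v7.png",np.hstack([cv2.resize(a[100:300,110:350],(420,350),interpolation=3),cv2.resize(t[110:350,160:420],(379,350),interpolation=3)]))
cv2.imwrite("pics/top7.png",a);cv2.imwrite("pics/scene7.png",t)
E
```

```text
13.65 [ 450.36405163 -300.5620993   283.70594961] [-0.66710902  1.06914099  0.41993478]
```

View pics/v7.png

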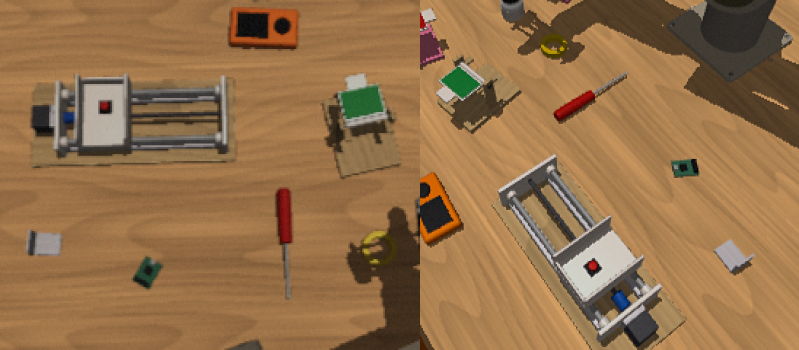

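Green face is up on the far side, the carriage is still home, and the other objects look undisturbed. One numeric check before hand-in.

```bash
python3 - <<'E'
from h import *
t0=cv2.imread("pics/top0.png");t=cv2.imread("pics/top7.png");s0=cv2.imread("pics/scene0.png");s=cv2.imread("pics/scene7.png")
for n,im,b in(("top",t,(290,130,350,205)),("scene",s,(165,130,235,205))):
    x0,y0,x1,y1=b;m=cv2.inRange(cv2.cvtColor(im,cv2.COLOR_BGR2HSV)[y0:y1,x0:x1],(50,120,60),(80,255,255))
    p=cv2.boxPoints(cv2.minAreaRect(max(cv2.findContours(m,0,2)[0],key=cv2.contourArea)))+[x0,y0]
    w=np.array([ray(n,k,92.5)[:2] for k in p]);q=w.mean(0)-[588,-195.5];print(n,"green centre xi,eta",(q@[.98,.2]).round(1),(q@[-.2,.98]).round(1),"sides",np.linalg.norm(w-np.roll(w,1,0),axis=1).round())
# stand drift: stand-base near/far edges by phase correlation on unshadowed base strip, and full-scene motion
for nm,a,b,(x0,y0,x1,y1) in(("base near corner scene",s0,s,(170,172,215,205)),("base left top",t0,t,(290,150,306,200)),("meter",t0,t,(235,95,290,135)),("driver",t0,t,(262,200,285,275)),("board",t0,t,(180,240,210,270)),("bracket",t0,t,(118,225,150,252)),("tape scene",s0,s,(235,125,270,155)),("jar scene",s0,s,(205,90,240,130))):
    f=lambda i:cv2.cvtColor(i[y0:y1,x0:x1],cv2.COLOR_BGR2GRAY).astype(np.float32)
    d,c=cv2.phaseCorrelate(f(a),f(b));print(nm,np.round(d,2),round(c,2))
E
```

```text
top green centre xi,eta 33.9 0.7 sides [47. 67. 47. 67.]
scene green centre xi,eta 32.9 -2.2 sides [73. 51. 75. 49.]
base near corner scene [0.65 0.19] 0.57
base left top [-0.12  0.01] 0.67
meter [-0.    0.02] 0.99
driver [-0.21  0.46] 0.97
board [ 0.05 -0.17] 1.03
bracket [-0.2   0.56] 1.02
tape scene [-0.57  0.86] 0.39
jar scene [-0.17  0.11] 0.81
```

```bash
python3 -c "
from station import r
print(r.sign_off())"
```

```text
the job is handed in; nothing more can be done
None
```

The carriage is home, the flag lies green face up, and the job was handed in at about 14 s on the robot's clock.

- **Carriage:** I pushed it with the shut fingertips until it stalled. The wrist force there was 28–36 N, against about 2 N while sliding. Both cameras then showed it up against the blue coupling.
- **Flag:** I brought the tilted fingers under the tongue of the plywood stand's paddle, not a pink look-alike, and swung it over the axle. Wrist force read 1 N or less at each check. The green face now lies level on the far side, centred 33–34 mm beyond the axle in both views.
- **Other objects:** The stand and most loose items compare within about 0.7 pixel (roughly 2 mm) of the first pictures. The tape roll's comparison was poor (correlation 0.39, about 1 pixel) because the arm's shadow falls across it. It looks unmoved, and the fingers passed about 50 mm above it.
- **Hand:** It finished clear at about (450, -300, 284) mm, with about 1 N of residual force, the same as in free air.

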